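Load stopcock keys into the sloping dispenser chute

ROBOT

A 6-joint arm with a two-finger parallel gripper is mounted at the origin on the work surface. World frame = base frame: x ahead of the robot, y to its left, z up, the work surface at z = 0. Lengths are in m, angles in rad, forces in N, time in s.
With the tool pointing down it reaches from about 0.375 to 0.925 m from the base axis. Payload 5.7 kg.
Tool frame: the origin (TCP) lies midway between the tips of the shut fingers; the grasp point (between the pads) lies 19 mm behind it; z points along the fingers, x is the direction in which the jaws open and shut, and the axes are right-handed (so a half turn about z gives the same grasp; the last joint's range is limited). The gripper opens to 88 mm and grips with 3 to 60 N. Pads are 20 mm wide; open, the fingers measure 115 mm over their backs; the gripper's body (75 mm by 178 mm) begins 61 mm behind the grasp point.
Start: joints at [-1.241, 0.359, 1.51, -0, 1.272, -0.115], TCP at [0.258, -0.542, 0.223] pointing down, gripper open.
Joint ranges: [-2.97, 2.97], [-1.01, 2.36], [0.21, 2.38], [-0.96, 4.11], [0.2, 2.71], [-2.98, 2.98]. Speed limits (rad/s): [2.39, 2.39, 3.14, 3.14, 3.14, 3.14].

INTERFACE

Orientations are given as a unit quaternion [x, y, z, w].
In Python, from bench import move_ptp, servo_line, goto_joints, move_gripper, sleep, inverse_kinematics, capture, PlanningError, close_job, spot_in, silhouettes, current_clock, current_joint_pos, current_qvel, current_joint_torque, current_position, current_orientation, current_force, current_torque, current_finger_gap gives the robot as it stands. Calls block until the motion is done:
- move_ptp(position, orientation): joint-space move of the TCP to a pose.
- servo_line(position, orientation=None, rate=0.15, contact_N=None): straight line of the TCP; orientation=None keeps the orientation; rate is the mean speed in m/s. With contact_N (N) it stops when the force on the tool has changed by that much, and returns True; else False.
- goto_joints(angles): joint-space move.
- move_gripper(opening): finger opening in m; the grip force is fixed at half the most; returns when the fingers have stopped.
- sleep(seconds).
- inverse_kinematics(position, orientation): joint angles nearest the present ones, or None.
- capture(name): name is "scene" or "side" or "wrist"; returns a dict with "image" (420x560x3 uint8, blue, green, red), "range_z" (420x560 float32, m along the optical axis (not along the pixel's ray), 0 where there is no reading), "intrinsics" (3x3 intrinsics, pixels), "k1" (the pictures are not rectified: a ray, as slopes to the right and down, at radius r is drawn at 1 + k1 r^2 times it, then the intrinsics apply), "R" (3x3) and "t" (3): a world point X has camera coordinates R X + t. Camera axes: x right, y down, z forward; pixel columns grow to the right and rows downward; lengths in m; the calibration is good to about 2 mm. A picture is of the moment at which its call begins.
A pose or a line that the arm cannot do raises PlanningError and nothing moves.
- close_job(): hands the job in, once; it reports no verdict.
Trained networks look in the newest picture that a camera, given by its name, has taken for a name from the list of things; names that differ only in an ending like _2 or _b are one class to them, and where a whole thing is asked for, a point or a joint stands for the part that bears it (a point fixed in the world has none). Each returns a list of dicts, best first, with "conf" (0 to 1); they miss things now and then, are a little off and sometimes report something else, mostly with a low value. They report only what shows in the picture. A call takes as long as a camera call. They do not tell look-alikes from the thing itself.
- spot_in(camera, query): "xy" ([column, row] in pixels, amid what is visible of it).
- silhouettes(camera, query): "region" (420x560 bool, what is visible of it) and "xy" ([column, row] in pixels, amid what is visible of it).
Readings, each from a call of its own:
- current_clock(): time.
- current_joint_pos(): joint angles.
- current_qvel(): joint speeds.
- current_joint_torque(): joint torques, N m.
- current_position(): TCP position.
- current_orientation(): TCP orientation.
- current_force(): force on the tool from outside, world axes, zero at the start.
- current_torque(): the same for the moment, N m.
- current_finger_gap(): finger opening in m.
Only numpy, scipy, OpenCV 4.12 (cv2) and the standard library are available. Lean on these libraries where they do the work, as an engineer would, in place of code of your own. Each camera call takes 0.05 s, during which the arm holds its last target. There are 200 camera calls.

TASK

Load both T-handled stopcock keys into the sloping dark steel chute so that each lies with its T-handle uphill and its round plug pointing downhill, and let them slide down one behind the other until the first rests against the stop at the low end and the second against the first. Leave the round-headed stopper standing where it is.

Things in the scene. Friction and masses are not known exactly. Their poses are not given: they have to be found in the camera images.
- key_a_centre (a point): Centre of a white plastic stopcock key, a T lying flat on the bench: round plug 16 mm thick, 60 mm long, with a cross-bar handle 40 mm wide, 16 mm along the key, 16 mm high; 76 mm overall, 35 g. The point is half-way along and up (8 mm above the bench), on the plug. Own x points along the key to the handle (end at +38 mm, bar from +22 mm; plug tip at -38 mm), z up.
- key_b_centre (a point): Centre of the second stopcock key, the same as the first. The two may be loaded in either order.
- chute_stop (a point): Middle of the low end of the fixed dark steel chute's floor, at the stop's inner face, 26 mm above the bench. Own x runs uphill along the floor (25 degree slope), z square to it, y across. Floor 290 mm long, 60 mm wide between 4 mm thick side rails 10 mm high; stop 20 mm high; high end open. Slippery: a key let go on it, or up to 15 mm above it, slides down by itself.
- stopper_centre (a point): Centre of a white plastic stopper standing upside down on its round head (42 mm in diameter, 12 mm thick) with its tapered plug upward, 50 mm high; the point is 25 mm above the bench. Not to be loaded or disturbed.
Mind the look-alikes: they are no part of the job. What is shaped like the part that bears key_b_centre but orange or turquoise is not meant. What is shaped like the part that bears key_a_centre but orange or pink is not meant.

How it is judged:
By the outcome, as a careful person would: the job done as asked, in the order asked, and still so for the second after the job is handed in, with the robot touching nothing.
It also fails if it takes over 58 s, if anything falls off the work surface, if the arm or the gripper's body presses on something with over 40 N, if the wrist force passes 120 N, or if a joint passes its speed limit or range.

## Working session

There is one attempt and no reset: what is moved stays moved. The work goes in short steps, each a Python script; the robot and the scene stay as the last script left them, time stands still between calls to the robot, and variables do not carry over. Pictures are saved under pics/ and viewed, about 8 in all and at most 12, crops included, and the job is handed in when it is done.

```bash
mkdir -p pics; cat > h.py <<'E'
import numpy as np, cv2
from bench import *
def und(c,uv):
    K=c["intrinsics"];d=np.array([c["k1"],0,0,0,0.])
    return cv2.undistortPoints(np.array(uv,float).reshape(-1,1,2),K,d).reshape(-1,2)
def cloud(c,mask):
    r,q=np.nonzero(mask&(c["range_z"]>0)); n=und(c,np.c_[q,r]) ; z=c["range_z"][r,q]
    P=np.c_[n*z[:,None],z]; return (P-c["t"])@c["R"], c["image"][r,q]
def onplane(c,uv,h):
    n=und(c,uv);d=np.c_[n,np.ones(len(n))]@c["R"];o=-c["R"].T@c["t"]
    return o+d*((h-o[2])/d[:,2])[:,None]
E
python3 - <<'E'
from h import *
for n in("scene","side"):
    c=capture(n);cv2.imwrite(f"pics/{n}.png",c["image"]);print(n,c["k1"],c["R"].round(2).tolist(),(-c["R"].T@c["t"]).round(3))
    for q in("key_a_centre","stopper_centre","chute_stop"):
        for s in silhouettes(n,q):
            m=s["region"];P,col=cloud(c,m);
            if len(P)<10: print(q,s["conf"],s["xy"]);continue
            print(q,round(s["conf"],2),np.round(s["xy"]),m.sum(),"med",np.median(P,0).round(3),"zmax",P[:,2].max().round(3),np.median(col,0))
        if q=="chute_stop":
            print(spot_in(n,q))
print(current_clock())
E
```

```text
scene -0.09375518442296653 [[-0.69, 0.72, 0.01], [0.56, 0.54, -0.62], [-0.45, -0.43, -0.78]] [0.938 0.303 0.713]
key_a_centre 0.97 [348. 302.] 456 med [0.613 0.182 0.015] zmax 0.019 [179. 185. 189.]
key_a_centre 0.86 [394. 346.] 514 med [0.611 0.298 0.015] zmax 0.02 [137. 116. 186.]
key_a_centre 0.74 [322. 358.] 484 med [0.724 0.207 0.015] zmax 0.02 [ 59. 105. 193.]
stopper_centre 0.61 [438. 276.] 428 med [0.445 0.278 0.019] zmax 0.053 [149. 154. 157.]
chute_stop 0.93 [223. 158.] 1942 med [ 0.564 -0.213  0.097] zmax 0.158 [69. 66. 63.]
[{'xy': [221.7, 158.3], 'conf': 0.72}]
side 0.07017948657560084 [[-0.97, -0.24, 0.02], [-0.19, 0.74, -0.64], [0.14, -0.63, -0.77]] [0.372 0.618 0.873]
key_a_centre 0.98 [175. 377.] 592 med [0.606 0.299 0.015] zmax 0.02 [129. 104. 173.]
key_a_centre 0.86 [199. 322.] 513 med [0.608 0.185 0.015] zmax 0.02 [165.  168.  170.5]
key_a_centre 0.55 [131. 322.] 511 med [0.72  0.208 0.015] zmax 0.02 [ 55.  96. 170.]
stopper_centre 0.66 [275. 394.] 557 med [0.433 0.285 0.017] zmax 0.052 [164. 166. 168.]
chute_stop 0.77 [271. 146.] 1962 med [ 0.567 -0.224  0.091] zmax 0.158 [65. 61. 57.]
[{'xy': [271.3, 146.4], 'conf': 0.96}, {'xy': [293.8, 297.0], 'conf': 0.63}]
0.5
```

View pics/scene.png

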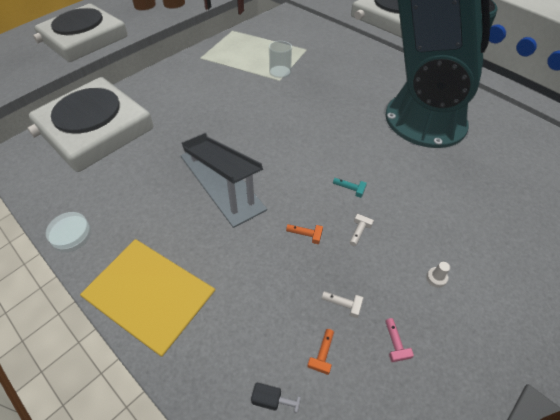

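View pics/side.png

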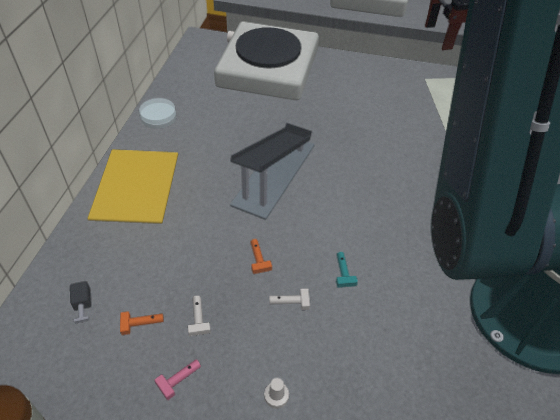

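White candidates: scene (342,301) and (362,229), which are (199,314) and (290,299) in side. The orange, pink and turquoise ones are look-alikes. The stopper is at (440,273), and the chute's high end, on tall legs, is at (235,168). Next I measure all of these and confirm in a crop.

```bash
cat > m.py <<'E'
from h import *
def whitekeys(names=("scene","side")):
    Q=[]
    for n in names:
        c=capture(n);hsv=cv2.cvtColor(c["image"],cv2.COLOR_BGR2HSV)
        P,_=cloud(c,(hsv[...,1]<50)&(hsv[...,2]>125))
        Q.append(P[(abs(P[:,0]-.6)<.3)&(abs(P[:,1]-.1)<.25)&(P[:,2]>.006)&(P[:,2]<.06)])
    return Q
def fitkey(P):
    # brute least squares: fraction of points inside T outline minus empties, via distance to outline
    from scipy.optimize import minimize
    xy=P[:,:2];m=xy.mean(0);u=np.linalg.svd(xy-m)[2][0]
    def cost(p,):
        c,s=np.cos(p[2]),np.sin(p[2]);d=xy-p[:2];a=d@[c,s];b=d@[-s,c]
        o=lambda l,h,w:np.hypot(np.maximum(0,np.maximum(l-a,a-h)),np.maximum(0,abs(b)-w))
        D=np.minimum(o(-.038,.038,.008),o(.022,.038,.020));return np.mean((D*1e3)**2)+.001*np.sum(((p[:2]-q0)*1e3)**2)
    best=None
    for sg in(1,-1):
        v=u*sg;a=(xy-m)@v;mid=m+v*(a.max()+a.min())/2;q0=mid
        r=minimize(cost,[*mid,np.arctan2(v[1],v[0])],method="Nelder-Mead",options=dict(initial_simplex=np.array([*mid,np.arctan2(v[1],v[0])])+np.array([[0,0,0],[.005,0,0],[0,.005,0],[0,0,.1]])))
        if best is None or r.fun<best[0]:best=(r.fun,r.x,(a.max()-a.min()))
    return best
E
python3 - <<'E'
from m import *
from scipy.cluster.hierarchy import fcluster,linkage
Q=whitekeys()
for P in Q:
    l=fcluster(linkage(P,"single"),.012,"distance")
    for k in set(l):
        p=P[l==k]
        if len(p)>100: f=fitkey(p);print(len(p),p.mean(0).round(3),"z95",np.percentile(p[:,2],95).round(3),"fit",round(f[0],2),f[1].round(4),"len",round(f[2],3))
N=[]
for n in("scene","side"):
    c=capture(n);s=silhouettes(n,"chute_stop")[0];P,_=cloud(c,s["region"])
    P=P[P[:,2]>.015]
    # ransac plane
    rng=np.random.default_rng(0);best=0
    for _ in range(500):
        a=P[rng.choice(len(P),3,False)];nn=np.cross(a[1]-a[0],a[2]-a[0]);nn/=np.linalg.norm(nn)+1e-12
        i=abs((P-a[0])@nn)<.002
        if i.sum()>best:best=i.sum();I=i
    F=P[I];m=F.mean(0);nn=np.linalg.svd(F-m,full_matrices=False)[2][2];nn*=np.sign(nn[2])
    up=np.array([0,0,1])-nn*nn[2];up/=np.linalg.norm(up);y=np.cross(nn,up)
    rect=cv2.minAreaRect((np.c_[(P-m)@up,(P-m)@y]*1000).astype(np.float32))
    print(n,best,len(P),"slope",np.degrees(np.arccos(nn[2])),"n",nn.round(4),"m",m.round(4),"up",up.round(4),"rect",rect)
    for ax,v in(("x",up),("y",y)):
        print(ax,np.percentile((F-m)@v,[0,1,50,99,100]).round(4),"all",np.percentile((P-m)@v,[0,1,99,100]).round(4))
    print("heights above",np.percentile((P-m)@nn,[1,50,99]).round(4))
    if n=="scene":
        a=cv2.resize(c["image"][200:330,280:460],None,fx=4,fy=4,interpolation=cv2.INTER_CUBIC);cv2.imwrite("pics/crop.png",a)
E
```

```text
491 [ 0.587 -0.124  0.008] z95 0.01 fit 25.92 [ 0.5905 -0.1255  3.048 ] len 0.089
261 [0.441 0.278 0.027] z95 0.051 fit 2.19 [0.4333 0.2555 1.1944] len 0.041
291 [0.449 0.092 0.014] z95 0.017 fit 0.0 [ 0.455   0.0933 -2.8643] len 0.078
404 [0.611 0.176 0.015] z95 0.018 fit 0.01 [0.6131 0.1672 1.9848] len 0.074
146 [0.815 0.224 0.02 ] z95 0.023 fit 0.8 [0.8188 0.2219 2.2771] len 0.034
177 [ 0.591 -0.128  0.008] z95 0.01 fit 24.55 [ 0.5871 -0.1283  3.0934] len 0.088
398 [0.433 0.281 0.026] z95 0.051 fit 2.14 [ 0.4549  0.2752 -3.4871] len 0.041
365 [0.446 0.092 0.014] z95 0.017 fit 0.0 [ 0.4538  0.0934 -2.8512] len 0.075
383 [0.606 0.177 0.015] z95 0.018 fit 0.0 [0.6106 0.1673 1.9881] len 0.076
scene 1263 1884 slope 24.83651464565512 n [-0.0824 -0.4119  0.9075] m [ 0.5679 -0.2094  0.0973] up [0.1781 0.8899 0.42  ] rect ((-23.793487548828125, -2.207477569580078), (69.43136596679688, 299.16094970703125), 89.10355377197266)
x [-0.1717 -0.1666  0.0108  0.1233  0.1256] all [-0.1737 -0.1693  0.1231  0.1256]
y [-0.0381 -0.0374  0.0006  0.0288  0.0302] all [-0.0388 -0.0377  0.0309  0.0342]
heights above [-0.0024  0.0004  0.0169]
side 1169 1912 slope 24.95329295828325 n [-0.0972 -0.4105  0.9067] m [ 0.5707 -0.2145  0.0938] up [0.2089 0.8822 0.4219] rect ((-19.062103271484375, 1.9011497497558594), (301.1415100097656, 71.93136596679688), 1.175817847251892)
x [-0.169  -0.1624  0.008   0.1289  0.1312] all [-0.1693 -0.1662  0.1291  0.1315]
y [-0.0317 -0.0294 -0.0006  0.0379  0.0398] all [-0.0359 -0.032   0.0384  0.04  ]
heights above [-0.003   0.0006  0.0205]
```

View pics/crop.png

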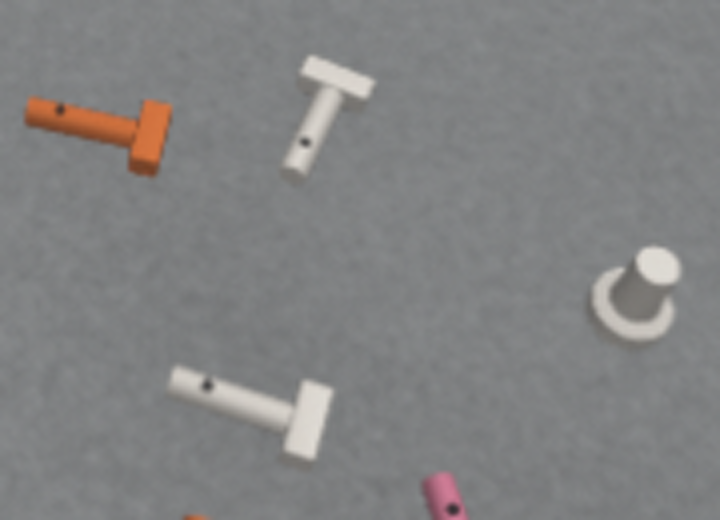

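Crop confirms two white T keys, at scene (342,301) and (362,229). The fits agree between cameras to about 2 mm, with a length of 75 mm. The chute measures 25° slope and 0.149 m high-end height, both as specified. Now I check IK, then pick and release the first key.

```bash
cat > g.py <<'E'
from m import *
from scipy.spatial.transform import Rotation as Ro
yaw=np.radians(77.8);sl=np.radians(25)
UP=np.array([np.cos(yaw)*np.cos(sl),np.sin(yaw)*np.cos(sl),np.sin(sl)])
LEFT=np.array([-np.sin(yaw),np.cos(yaw),0]);NN=np.cross(UP,LEFT)
STOP=np.array([.594,-.098,.1486])-.29*UP
G=.008;TIP=.002
def quat(y,z): y=np.array(y,float);z=np.array(z,float);return Ro.from_matrix(np.c_[np.cross(y,z),y,z]).as_quat()
def poses(key,s,sg,drop=.0105):
    x,y,a=key;k=np.array([np.cos(a),np.sin(a),0])
    pg=np.array([x,y,TIP])+G*k; qg=quat(sg*k,[0,0,-1])
    pr=STOP+(s+G)*UP+(drop+TIP)*NN; qr=quat(sg*UP,-NN)
    return pg,qg,pr,qr
A=(.6118,.1673,1.9865);B=(.4545,.0934,-2.857)
def load(key,s,sg):
    pg,qg,pr,qr=poses(key,s,sg);z=np.array([0,0,1])
    move_gripper(.042)
    move_ptp(pg+.10*z,qg);servo_line(pg+.03*z,rate=.2);print("touch",servo_line(pg,rate=.05,contact_N=8),current_position())
    move_gripper(0);print("gap",current_finger_gap())
    servo_line(pg+.2*z,rate=.25);print("gap",current_finger_gap())
    move_ptp(pr+.12*NN,qr)
    c=capture("scene");cv2.imwrite(f"pics/held{s}.png",c["image"])
    servo_line(pr+.03*NN,rate=.2);print("touch",servo_line(pr,rate=.05,contact_N=8),current_position()-pr)
    move_gripper(.086);sleep(.3)
    servo_line(pr+.12*NN,rate=.25);print(current_clock())
E
python3 - <<'E'
from g import *
print(STOP,current_clock())
for nm,key,s in(("A",A,.10),("B",B,.165)):
  for sg in(1,-1):
    pg,qg,pr,qr=poses(key,s,sg);z=np.array([0,0,1])
    print(nm,sg,[None if (j:=inverse_kinematics(p,q)) is None else np.round(j,2).tolist() for p,q in((pg,qg),(pg+.2*z,qg),(pr+.12*NN,qr),(pr,qr))])
E
```

```text
[ 0.53845766 -0.35489349  0.0260407 ] 0.8
A 1 [[0.17, 0.66, 1.62, -0.0, 0.86, 2.9], [0.17, 0.42, 1.46, -0.0, 1.26, 2.9], [-0.84, 0.55, 1.35, 0.35, 1.51, 2.44], [-0.78, 0.64, 1.5, 0.38, 1.27, 2.41]]
A -1 [[0.17, 0.66, 1.62, -0.0, 0.86, -0.25], [0.17, 0.42, 1.46, -0.0, 1.26, -0.25], [-0.84, 0.55, 1.35, 0.35, 1.51, -0.7], [-0.78, 0.64, 1.5, 0.38, 1.27, -0.73]]
B 1 [[0.05, 0.5, 2.03, -0.0, 0.61, 1.34], [0.05, 0.17, 1.83, -0.0, 1.13, 1.34], [-0.77, 0.49, 1.39, 0.37, 1.5, 2.51], [-0.7, 0.58, 1.54, 0.4, 1.26, 2.48]]
B -1 [[0.05, 0.5, 2.03, -0.0, 0.61, -1.81], [0.05, 0.17, 1.83, -0.0, 1.13, -1.81], [-0.77, 0.49, 1.39, 0.37, 1.5, -0.63], [-0.7, 0.58, 1.54, 0.4, 1.26, -0.66]]
```

```bash
sed -i 's/    move_ptp(pg+.10\*z,qg);/    move_ptp(pg+.26*z,qg);/; s/servo_line(pg+.2\*z,rate=.25)/servo_line(pg+.27*z,rate=.3)/; s/    move_ptp(pr+.12\*NN,qr)/    move_ptp(pr+.2*NN,qr)/; s/servo_line(pr+.12\*NN,rate=.25)/servo_line(pr+.2*NN,rate=.25)/; s/servo_line(pg+.03\*z,rate=.2)/servo_line(pg+.03*z,rate=.3)/' g.py
python3 - <<'E'
from g import *
load(A,.10,-1)
c=capture("side");cv2.imwrite("pics/after1.png",np.hstack([cv2.resize(cv2.imread("pics/held0.1.png"),(400,300)),cv2.resize(c["image"][90:300,200:480],(400,300))]))
E
```

```text
touch False [0.6085522  0.1746512  0.00183036]
gap 0.015418456159896777
gap 0.01502675248289784
touch False [ 8.94231599e-05  5.08459256e-06 -4.41455708e-05]
13.8667
```

View pics/after1.png

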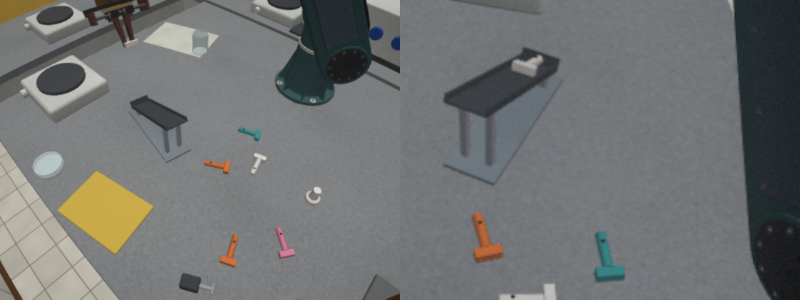

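The right half shows key A in the chute at the stop, around pixel (530,65), handle uphill. Next is key B.

```bash
python3 - <<'E'
from g import *
load(B,.165,-1)
c=capture("side");a=c["image"][100:220,220:340]
d=capture("scene")["image"]
cv2.imwrite("pics/after2.png",np.hstack([cv2.resize(a,(400,400),interpolation=2),cv2.resize(d[110:230,160:280],(400,400),interpolation=2)]))
for n,cc in(("side",c),):
    hsv=cv2.cvtColor(cc["image"],cv2.COLOR_BGR2HSV);P,_=cloud(cc,(hsv[...,1]<60)&(hsv[...,2]>115))
    L=np.c_[(P-STOP)@UP,(P-STOP)@LEFT,(P-STOP)@NN];L=L[(L[:,0]>-.02)&(L[:,0]<.3)&(abs(L[:,1])<.04)&(L[:,2]>.003)&(L[:,2]<.03)]
    for lo in np.arange(-.02,.2,.01):
        q=L[(L[:,0]>=lo)&(L[:,0]<lo+.01)]
        if len(q):print(round(lo,2),len(q),q[:,1].min().round(3),q[:,1].max().round(3),q[:,2].max().round(3))
E
```

```text
touch False [0.44671321 0.09116329 0.0018492 ]
gap 0.015078577223342635
gap 0.015035565072965607
touch False [ 7.45204507e-05  1.98722853e-05 -5.91877853e-05]
25.3833
-0.01 2 0.002 0.005 0.016
0.0 10 0.002 0.007 0.018
0.01 9 -0.001 0.006 0.019
0.02 10 -0.002 0.008 0.019
0.03 10 -0.001 0.007 0.019
0.04 9 -0.003 0.005 0.018
0.05 8 -0.01 0.018 0.018
0.06 33 -0.018 0.02 0.019
0.07 57 -0.019 0.019 0.018
0.08 9 -0.0 0.008 0.017
0.09 12 -0.005 0.008 0.017
0.1 15 -0.004 0.008 0.017
0.11 8 -0.03 0.006 0.017
0.12 9 -0.004 0.006 0.018
0.13 17 -0.019 0.02 0.017
0.14 86 -0.018 0.02 0.018
0.15 29 -0.017 0.018 0.017
```

View pics/after2.png

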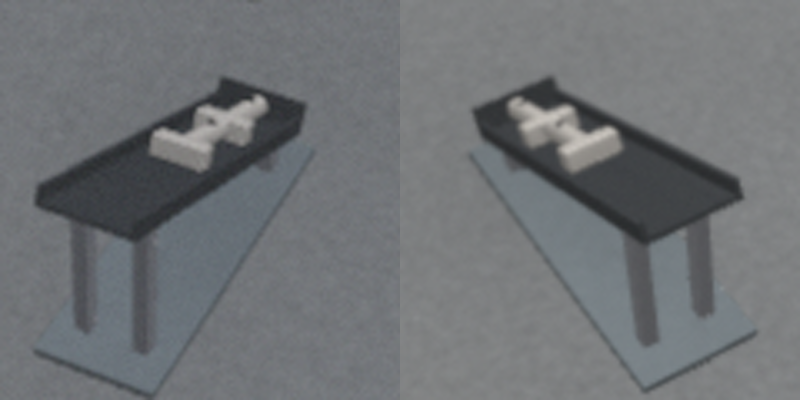

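Both keys are nose to tail at the low end, handles uphill, with bars ending at about 76 and 152 mm from the stop as expected. I hand in after checking the stopper.

```bash
python3 - <<'E'
from g import *
sleep(.5)
for n in("scene","side"):
    c=capture(n)
    for s in silhouettes(n,"stopper_centre")[:1]:
        P,_=cloud(c,s["region"]);print(n,np.round(s["xy"]),np.median(P,0).round(3),P[:,2].max().round(3))
    hsv=cv2.cvtColor(c["image"],cv2.COLOR_BGR2HSV);P,_=cloud(c,(hsv[...,1]<60)&(hsv[...,2]>115))
    L=np.c_[(P-STOP)@UP,(P-STOP)@LEFT,(P-STOP)@NN];L=L[(L[:,0]>.04)&(L[:,0]<.3)&(abs(L[:,1])<.025)&(L[:,2]>.005)&(L[:,2]<.03)]
    print("uphill end",np.percentile(L[:,0],98).round(4))
print(current_position(),current_clock());close_job()
E
```

```text
scene [439. 275.] [0.445 0.278 0.019] 0.053
uphill end 0.151
side [278. 393.] [0.433 0.284 0.017] 0.053
uphill end 0.1526
[ 0.5526061  -0.28947395  0.29177938] 26.1833
the job is handed in; nothing more can be done
```

I loaded both white keys into the chute, handle uphill and plug downhill, and handed the job in at 26.2 s of the 58 s allowed. No check failed or disagreed.

- **Loading:** I gripped each key on its plug, let it go about 10 mm above the chute floor and let it slide. The finger gap was about 15 mm on both picks, and no contact stop triggered at the grasp or the release.
- **Final position:** Before hand-in, the pictures showed the first key against the stop and the second against the first. The uphill end measured 151 mm from the stop in one camera and 152.6 mm in the other; two key lengths are 152 mm.
- **Stopper:** It was still standing at its starting position, within about 1 mm in both cameras.
- **Gripper:** It was about 0.2 m clear of the chute, touching nothing.

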